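# Post a carton through the sprung flap of a returns box

## Task

Post the small brown carton into the blue returns box: push the yellow sprung flap down with one finger and, while that finger keeps it open, push the carton along its steel shelf with the other finger until it drops off the shelf's end into the box. Do not grip, squeeze or lift the carton, and do not push it against the closed flap. Leave everything else where it stands and come away so that the flap swings shut.

Things in the scene. Friction and masses are not known exactly. Their poses are not given: they have to be found in the camera images.
- returns_box: Blue steel box fixed to the bench, 260 mm along its x, 149 mm along its y, clear window in its +x end. Origin: centre of its underside on the bench, z up. On its +y half lies a steel shelf with the carton; a yellow flap hinged along its -y side covers the rest. -y wall 194 mm high; +y wall 152 mm. Inside floor 6 mm above the bench.
- shelf_end (a point): Middle of the shelf's free end, on its top (box frame x +20, y +41, z 140 mm); the carton is pushed along box +x and drops off here into an 86 mm long opening. The shelf, open above, runs from box x -126 to +20 mm, 57 mm wide (y +13 to +70 mm) between an 20 mm high, 4 mm thick kerb on its -y side and the +y wall, 12 mm above it.
- flap_hinge (a point): Point on the flap's hinge line, a 10 mm thick rod parallel to box x (box frame x +20, y -65, z 190 mm: 50 mm higher than the shelf). Shut, the 4 mm thick L-shaped flap slopes down 0.365 rad from it towards box +y: the narrow part beside shelf and kerb (box x -124 to +22, out to y +2 mm), the wide part over the drop (x +22 to +124, out to y +65 mm).
- flap_press (a point): Good spot to press, on the shut flap's narrow part (box frame x -52, y -40, z about 182 mm). A fingertip pushed down there, 20 to 30 mm to +y of the hinge line, to about the shelf's height opens the flap 0.55 to 0.8 rad against 5 to 12 N, and can then slide along box x, from the narrow onto the wide part, keeping it open.
- flap (a joint): Angle of the yellow flap, rad: 0 shut, grows as it is pushed down, stop at 1.15; a spring shuts it. Shut, its wide part stands up to 22 mm above the shelf just past the shelf's end and bars the carton, which has free way from about 0.6 rad (opened less, the carton may wedge in the gap).
- carton: Small brown cardboard carton with a pale tape band, 40 mm (its x) by 36 mm (its y) by 30 mm high, about 70 g, standing on the shelf. Origin: centre of its underside; z up.
- jar: Bystander: closed jar with a red cap, 56 mm wide, 75 mm high, on the bench beside the box. Origin: underside centre.
- screwdriver: Bystander: screwdriver lying on the bench beside the box. Origin: under its middle, x along it.
- tape: Bystander: orange ring, 80 mm wide, 22 mm high, on the bench beyond the box. Origin: underside centre.
- spare_carton: Bystander: pale carton, 40 x 36 x 30 mm, standing on the bench beside the box; not the one to post. Origin: underside centre.
- mug: Bystander: white mug, 80 mm wide, 90 mm high, on the right of the bench. Origin: underside centre.
- wrench: Bystander: wrench lying on the left of the bench. Origin: under its middle.
- tray: Bystander: small green open tray, 120 x 90 x 45 mm, on the right of the bench. Origin: underside centre.
Things that resemble listed ones, but are neither listed nor needed, are in the scene too. What is shaped like the carton but green is not meant.

How it is judged:
On the way, in this order (a step that is already met when the one before it is completed fails the run):
1. the flap is pushed open while the carton still stands on the shelf (value of joint flap above 0.45 rad and x of carton in the frame of returns_box below 0.02 m and z of carton in the frame of returns_box above 0.13 m), for 0.2 s.
2. the carton has dropped into the box while the flap is still held open (z of carton in the frame of returns_box below 0.08 m and x of carton in the frame of returns_box between -0.125 and 0.125 m and y of carton in the frame of returns_box between -0.07 and 0.07 m and value of joint flap above 0.4 rad), for 0.1 s.
At the end, for the whole second after the job is handed in: The carton lies at rest inside the box (its origin less than 80 mm above the bench and within the walls), the flap is shut (below 0.08 rad), and every bystander is within 30 mm of where it started (z of carton in the frame of returns_box below 0.08 m and x of carton in the frame of returns_box between -0.125 and 0.125 m and y of carton in the frame of returns_box between -0.07 and 0.07 m and value of joint flap below 0.08 rad and linear speed of carton below 0.02 m/s and distance of each of jar, screwdriver, tape, spare_carton, mug, wrench, tray from where it was at the start of the episode below 0.03 m); the robot touches nothing.
It fails at once if the carton is lifted more than 12 mm off the shelf (z of carton in the frame of returns_box above 0.152 m).
It fails at once if the carton is squeezed or jammed: more than 15 N between the fingers and it (contact force between the fingers and carton above 15 N).
It fails at once if the carton is pushed against or onto the closed flap (value of joint flap below 0.25 rad and x of carton in the frame of returns_box above 0.008 m and z of carton in the frame of returns_box above 0.125 m).
It fails at once if a bystander is moved more than 30 mm (distance of any of jar, screwdriver, tape, spare_carton, mug, wrench, tray from where it was at the start of the episode above 0.03 m).
It also fails if it takes over 35 s, if anything falls off the work surface, if the arm or the gripper's body presses on something with over 40 N, if the wrist force passes 120 N, or if a joint passes its speed limit or range.

## Robot

A 7-joint arm with a two-finger parallel gripper is mounted at the origin on the work surface. World frame = base frame: x ahead of the robot, y to its left, z up, the work surface at z = 0. Lengths are in m, angles in rad, forces in N, time in s.
With the tool pointing down it reaches from about 0.425 to 0.95 m from the base axis. Payload 4.7 kg.
Tool frame: the origin (TCP) lies midway between the tips of the shut fingers; the grasp point (between the pads) lies tcp_to_grasp behind it (tcp_to_grasp is the distance from the TCP to the grasp point, in m); z points along the fingers, y is the line along which they close (so a half turn about z gives the same grasp; the last joint's range is limited). The gripper opens to 85 mm and grips with 20 to 120 N. Pads are 22 mm wide; open, the fingers measure 114 mm over their backs; the gripper's body (76 mm by 85 mm) begins 54 mm behind the grasp point. The pads swing forward as they close: fully open they stand 13 mm farther back than shut.
Start: joints at [-1.224, 0.469, -0.049, 1.532, 0.024, 1.141, -0.082], TCP at [0.248, 0.628, 0.231] pointing down, gripper open.
Joint ranges: [-2.59, 2.59], [-0.33, 1.99], [-1.39, 1.29], [0.1, 2.45], [-1.04, 4.18], [0.21, 1.99], [-2.66, 2.66]. Speed limits (rad/s): [2.57, 2.57, 3.14, 3.14, 3.14, 3.14, 3.14].

## Interface

Orientations are given as a unit quaternion [x, y, z, w].
In Python, from station import get_state, grab_frame, camera_info, hand_in, tcp_to_grasp gives the robot as it stands.
- The arm moves only by the tool servo_tool, never from a script. Its arguments are lists of equal length, an entry for each row: "linear": the shift along the tool's x, y, z in mm, a list of three; "rot": the turn, a rotation vector about the tool's x, y, z in degrees, a list of three; "fingers": the opening in per cent of the stroke, from 0 (shut) to 100 (fully open). A call has 1 to 12 rows; each row is the pose to reach, as a shift and turn from the pose commanded when the call began, along the tool's axes at that moment; what a row does not reach only later rows make up. A row lasts 1/12 s, in which the tool goes at most 41.7 mm and 7.16 degrees, less where a joint would pass 70% of its speed; a pose out of reach is approached as far as the arm can. A call with a gripper value outside its range is refused whole. The fingers move at their own pace and stop on an object; the grip force is fixed at half the most. Time passes only in rows, so rows that repeat a pose let the fingers close. It gives the time, the measured TCP pose, the force, the opening and the grip force at its end, in the units of the state.
- get_state(): the state, without advancing time (a new reading comes with each control period).
- grab_frame(name): name is "side" or "top"; returns the picture (400x640x3 uint8, red, green, blue); there is no depth.
- camera_info(name): a dict with "vfov" (degrees; the focal length in pixels is half the picture's height over the tangent of half this angle, whatever the lens; pixels are square), "cx", "cy" (the principal point, pixels), "k1" (the pictures are not rectified: a ray, as slopes to the right and down, at radius r is drawn at 1 + k1 r^2 times it, then the intrinsics apply), "camera_from_world" (4x4, takes a point from world to camera coordinates). Camera axes: x right, y up, looking along -z (the intrinsics and any distortion apply to the point x, -y, -z); pixel columns grow to the right and rows downward; lengths in m; the calibration is good to about 2 mm. A picture is of the moment at which its call begins. camera_info takes no time and is no camera call.
- hand_in(): hands the job in; it is judged then, once.
The state is a dict: "time": time; "qpos": joint angles; "dq": joint speeds; "joint_efforts": joint torques, N m; "ee_pos": TCP position; "orientation": TCP orientation; "contact_force": force on the tool from outside, world axes, zero at the start; "moment": the same for the moment, N m; "gripper_width": finger opening in m; "gripper_force": force on a finger pad.
Only numpy, scipy, OpenCV 4.12 (cv2) and the standard library are available. Lean on these libraries where they do the work, as an engineer would, in place of code of your own. Each camera call takes 0.05 s, during which the arm holds its last target. There are 200 camera calls.

## Working session

There is one attempt and no reset: what is moved stays moved. The work goes in short steps, Python scripts to look and compute and a tool call to move; the robot and the scene stay as the last step left them, time stands still between calls to the robot, and variables do not carry over. Pictures are saved under pics/ and viewed, at most 10 in all, crops included, and the job is handed in when it is done.

Besides the shell and the picture viewer there is one more tool, called after "Request:" as name(argument=value, ...), one argument or row to a line, values as JSON. servo_tool: Moves the arm, as the interface text tells. Its arguments: {"type":"object","properties":{"linear":{"type":"array","items":{"type":"array","items":{"type":"number"}}},"rot":{"type":"array","items":{"type":"array","items":{"type":"number"}}},"fingers":{"type":"array","items":{"type":"number"}}},"required":["linear","rot","fingers"]}

```bash
ls; mkdir -p pics; cat > h.py <<'E'
import numpy as np, cv2
from station import *
def K(n):
    c=camera_info(n); f=200/np.tan(np.radians(c["vfov"])/2); return c,f
def ray(n,px):
    c,f=K(n); T=np.array(c["camera_from_world"]); 
    m=np.array([[f,0,c["cx"]],[0,f,c["cy"]],[0,0,1.]])
    d=(np.array(px,float)-[c["cx"],c["cy"]])/f
    u=d.copy()
    for _ in range(30): u=d/(1+c["k1"]*(u@u))
    R=T[:3,:3]; return -R.T@T[:3,3], R.T@np.array([u[0],-u[1],-1.])
def onz(n,px,z):
    o,d=ray(n,px); return o+d*(z-o[2])/d[2]
def proj(n,p):
    c,f=K(n); T=np.array(c["camera_from_world"]); q=T[:3,:3]@np.array(p)+T[:3,3]
    u=np.array([q[0],-q[1]])/-q[2]; u=u*(1+c["k1"]*(u@u)); return u*f+[c["cx"],c["cy"]]
E
python3 - <<'E'
from h import *
for n in("top","side"):
    cv2.imwrite(f"pics/{n}0.png",grab_frame(n)[:,:,::-1]); c,f=K(n); print(n,c["k1"],f,np.round(ray(n,(320,200)),3).tolist())
print(get_state(), tcp_to_grasp)
E
```

```text
pics
top -0.08502707005633835 468.8229039262805 [[0.464, 0.017, 1.408], [0.095, 0.028, -0.995]]
side -0.008761423733578261 431.2058127144405 [[0.357, 0.995, 0.752], [0.173, -0.824, -0.54]]
{'time': 0.1, 'qpos': array([-1.22393917,  0.46934825, -0.0486191 ,  1.53356118,  0.02409931,
        1.14099492, -0.08229467]), 'dq': array([-0.00039189, -0.00055208,  0.00155372, -0.00103005,  0.00125982,
        0.00081105,  0.00126412]), 'joint_efforts': array([ 1.05357816e-03, -5.11517394e+01, -4.66478826e-02, -2.38391608e+01,
        1.08238903e-02,  4.36609669e-03,  4.55730387e-06]), 'ee_pos': array([0.2474925 , 0.62743455, 0.23038051]), 'orientation': array([ 1.86747986e-01,  9.82407474e-01, -8.52053972e-04, -1.37565961e-04]), 'contact_force': array([-0.35652893, -0.09539703,  0.18710958]), 'moment': array([0.00522104, 0.01371636, 0.01964325]), 'gripper_force': 0.0, 'gripper_width': 0.08543885985955864} 0.0187
```

View pics/top0.png

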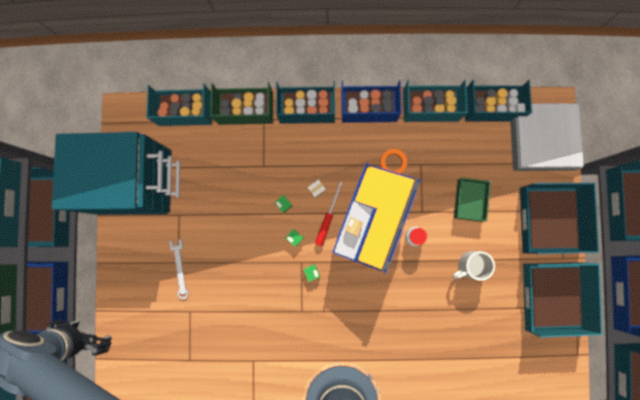

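View pics/side0.png

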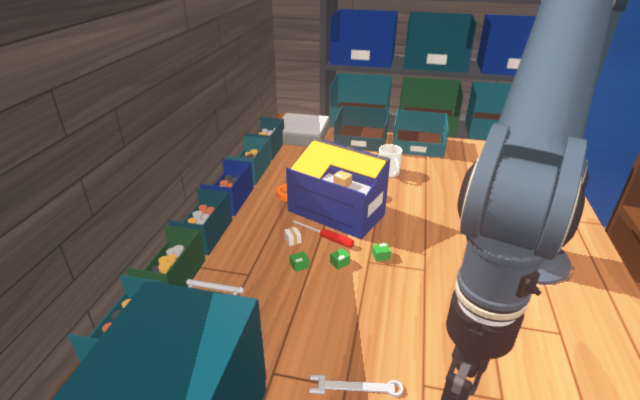

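Candidates for the carton: brown with a tape band on the shelf at top (352,227) / side (343,178); pale spare at (317,188); green ones at (284,204), (294,238), (311,273). The brown one on the shelf is the one I want. I'll check it in a close crop.

```bash
python3 - <<'E'
from h import *
a=cv2.imread("pics/top0.png")[155:280,325:425]; b=cv2.imread("pics/side0.png")[135:240,280:400]
A=cv2.resize(a,None,fx=4,fy=4,interpolation=cv2.INTER_CUBIC);B=cv2.resize(b,None,fx=3.3,fy=3.3,interpolation=cv2.INTER_CUBIC)
o=np.zeros((500,800,3),np.uint8);o[:500,:400]=A;o[:B.shape[0],400:400+B.shape[1]]=B[:,:400]
cv2.imwrite("pics/crop.png",o)
im=cv2.imread("pics/top0.png");h=cv2.cvtColor(im,cv2.COLOR_BGR2HSV)
m=cv2.inRange(h,(22,150,120),(33,255,255));m[:155]=0;m[280:]=0;m[:,:325]=0;m[:,425:]=0
c=max(cv2.findContours(m,0,2)[0],key=cv2.contourArea)
print(cv2.approxPolyDP(c,2.5,True)[:,0].tolist(),cv2.contourArea(c))
E
```

```text
[[368, 168], [356, 200], [378, 209], [359, 258], [380, 267], [413, 181]] 2953.0
```

View pics/crop.png

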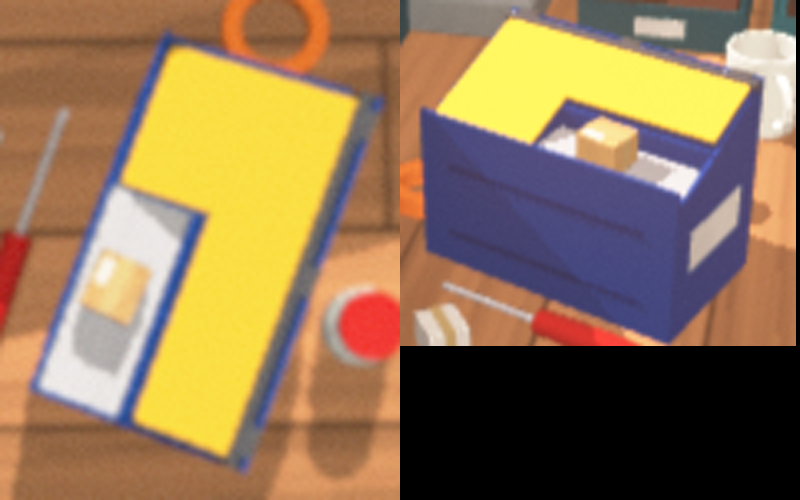

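```bash
cat > fit.py <<'E'
from h import *
px=[[368,168],[356,200],[378,209],[359,258],[380,267],[413,181]]
bx=np.array([[124,65,142],[22,65,142],[22,2,166],[-124,2,166],[-124,-58,190],[124,-58,190.]])/1000
W=np.array([onz("top",np.array(p)+.0,b[2])[:2] for p,b in zip(px,bx)])
a,b=bx[:,:2],W; ac,bc=a.mean(0),b.mean(0); H=(a-ac).T@(b-bc)
th=np.arctan2(H[0,1]-H[1,0],H[0,0]+H[1,1]); R=np.array([[np.cos(th),-np.sin(th)],[np.sin(th),np.cos(th)]])
t=bc-R@ac
def w2b(p): return R.T@(np.array(p)[:2]-t)
def b2w(p): return np.r_[R@np.array(p)[:2]+t,p[2]]
E
python3 - <<'E'
from fit import *
print(th,np.degrees(th),t, np.round(((a@R.T+t)-W)*1000,1).tolist())
for n in("top","side"):
    im=cv2.imread(f"pics/{n}0.png");h=cv2.cvtColor(im,cv2.COLOR_BGR2HSV)
    m=cv2.inRange(h,(10,60,100),(24,200,255)); k=np.zeros_like(m)
    p=[proj(n,b2w(q)) for q in np.array([[-124,17,140],[18,17,140],[18,68,140],[-124,68,140],[-124,17,172],[18,17,172],[18,68,172],[-124,68,172]])/1e3]
    cv2.fillConvexPoly(k,cv2.convexHull(np.int32(p)),255); m&=k
    cs=cv2.findContours(m,0,2)[0]; c=max(cs,key=cv2.contourArea); r=cv2.minAreaRect(c); print(n,r,cv2.approxPolyDP(c,1.5,True)[:,0].tolist())
    if n=="top":
        print("carton top centre box",w2b(onz(n,r[0],.17))*1000,[ (w2b(onz(n,q,.17))*1000).round().tolist() for q in cv2.boxPoints(r)])
# side checks: box corners: project
for q in [[130,74.5,152],[-130,74.5,152],[-130,-74.5,194],[130,-74.5,194],[22,65,142],[22,2,166]]:
    q=np.array(q)/1000; print(q, proj("side",b2w(q)).round(1),proj("top",b2w(q)).round(1))
print(b2w([-.052,-.04,.182]),b2w([.02,.041,.14]))
E
```

```text
-0.3827791373687129 -21.931629056885622 [ 0.53791725 -0.09580925] [[5.6, -1.9], [-1.7, 2.0], [1.8, 0.4], [-4.8, 2.4], [-4.1, -0.7], [3.3, -2.3]]
top ((353.626708984375, 226.42123413085938), (13.572736740112305, 15.310708999633789), 24.443954467773438) [[350, 218], [354, 220], [351, 226], [348, 224], [345, 230], [357, 235], [362, 223]]
carton top centre box [-46.32798871  44.78234692] [[-66.0, 64.0], [-25.0, 61.0], [-27.0, 26.0], [-67.0, 28.0]]
side ((342.4000244140625, 177.80001831054688), (19.606117248535156, 13.914020538330078), 18.43494987487793) [[333, 175], [333, 181], [346, 186], [351, 183], [351, 175], [341, 170], [336, 173], [342, 175], [340, 178]]
[0.13   0.0745 0.152 ] [285.5 167. ] [366.4 162.1]
[-0.13    0.0745  0.152 ] [363.4 193.3] [331.7 251.9]
[-0.13   -0.0745  0.194 ] [389.8 157.8] [385.6 273.2]
[ 0.13   -0.0745  0.194 ] [314.3 136.4] [420.8 179.7]
[0.022 0.065 0.142] [317.8 179. ] [355.3 200.6]
[0.022 0.002 0.166] [330.  162.9] [377.8 208.3]
[ 0.47474048 -0.11349246  0.182     ] [ 0.57178335 -0.06524641  0.14      ]
```

```bash
cat > rel.py <<'E'
from fit import *
from scipy.spatial.transform import Rotation as Ro
def rel(w):
    s=get_state(); r=Ro.from_quat(s["orientation"]); return np.round(r.inv().apply(np.array(w)-s["ee_pos"])*1000,1)
def inbox():
    s=get_state(); r=Ro.from_quat(s["orientation"]).as_matrix()
    return np.r_[w2b(s["ee_pos"]),s["ee_pos"][2]]*1000, np.degrees(np.arctan2(r[1,1],r[0,1])-th)-90
E
python3 - <<'E'
from rel import *
print(inbox()); print(b2w([-.09,.004,.25]))
for w in ([.40,.30,.26],b2w([-.09,.004,.25])): print(w,rel(w))
E
```

```text
(array([-539.53827089,  562.42917971,  230.38050752]), np.float64(0.40549677339100754))
[ 0.45592453 -0.05848373  0.25      ]
[0.4, 0.3, 0.26] [-262.  -248.7  -29.2]
[ 0.45592453 -0.05848373  0.25      ] [-445.6 -561.6  -18.6]
```

Request:
servo_tool(
  linear=[
    [0,0,-30],
    [-40,-30,-30],
    [-70,-60,-30],
    [-100,-90,-30],
    [-130,-120,-30],
    [-160,-150,-30],
    [-190,-180,-30],
    [-220,-210,-30],
    [-245,-230,-30],
    [-262,-249,-30],
    [-262,-249,-30],
    [-262,-249,-30],
  ],
  rot=[
    [0,0,0],
    [0,0,0],
    [0,0,0],
    [0,0,0],
    [0,0,0],
    [0,0,0],
    [0,0,0],
    [0,0,0],
    [0,0,0],
    [0,0,0],
    [0,0,0],
    [0,0,0],
  ],
  fingers=[77,77,77,77,77,77,77,77,77,77,77,77],
)

```text
time: 1.1
ee_pos: [0.4007, 0.2984, 0.2613]
orientation: [0.189, 0.982, -0.0, -0.0]
contact_force: [0.1, 1.1, 0.0]
gripper_width: 0.0658
gripper_force: 0.0
```

Request:
servo_tool(
  linear=[
    [-18,-31,0],
    [-36,-62,0],
    [-54,-93,0],
    [-72,-124,0],
    [-90,-155,0],
    [-108,-187,0],
    [-126,-218,0],
    [-144,-249,0],
    [-165,-285,5],
    [-184,-313,10],
    [-184,-313,10],
    [-184,-313,10],
  ],
  rot=[
    [0,0,0.4],
    [0,0,0.4],
    [0,0,0.4],
    [0,0,0.4],
    [0,0,0.4],
    [0,0,0.4],
    [0,0,0.4],
    [0,0,0.4],
    [0,0,0.4],
    [0,0,0.4],
    [0,0,0.4],
    [0,0,0.4],
  ],
  fingers=[77,77,77,77,77,77,77,77,77,77,77,77],
)

```text
time: 2.1
ee_pos: [0.4566, -0.0587, 0.2509]
orientation: [0.191, 0.982, -0.0, -0.0]
contact_force: [0.0, 1.7, 0.7]
gripper_width: 0.0656
gripper_force: 0.0
```

```bash
python3 - <<'E'
from rel import *
print(inbox(),get_state()["gripper_width"],get_state()["time"],rel(b2w([-.09,.004,.21])))
a=grab_frame("top")[130:290,310:430,::-1];b=grab_frame("side")[90:240,270:420,::-1]
o=np.zeros((600,800,3),np.uint8)
A=cv2.resize(a,(360,480),interpolation=2);B=cv2.resize(b,(440,440),interpolation=2);o[:480,:360]=A;o[:440,360:]=B
cv2.imwrite("pics/app.png",o)
E
```

```text
(array([-89.30428805,   4.0808791 , 250.89077301]), np.float64(-0.10298561108251647)) 0.06563339872383456 2.1 [ 0.7 -0.1 40.9]
```

View pics/app.png

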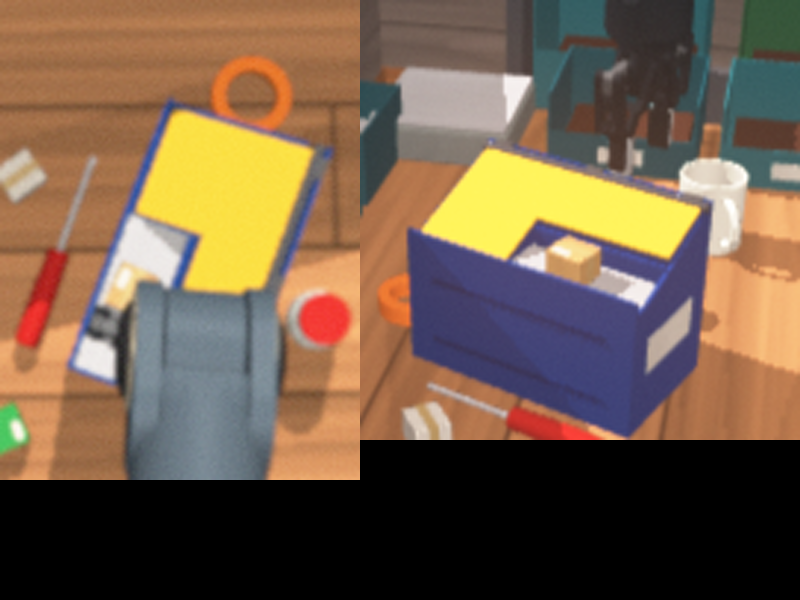

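The picture shows the push finger (side tip about (358,146)) behind and above the carton (side crop centre (573,258)), and the other finger over the narrow flap. Next I descend gently.

Request:
servo_tool(
  linear=[
    [0,0,20],
    [0,0,40],
    [0,0,55],
    [0,0,63],
    [0,0,65],
    [0,0,65],
  ],
  rot=[
    [0,0,0],
    [0,0,0],
    [0,0,0],
    [0,0,0],
    [0,0,0],
    [0,0,0],
  ],
  fingers=[77,77,77,77,77,77],
)

```text
time: 2.7
ee_pos: [0.4564, -0.0573, 0.1862]
orientation: [0.189, 0.982, 0.0, -0.0]
contact_force: [0.2, 0.4, -0.3]
gripper_width: 0.0657
gripper_force: 0.0
```

```bash
python3 - <<'E'
from rel import *
print(inbox(),get_state()["contact_force"])
print(proj("side",b2w([-.089,.0443,.1926])))
b=grab_frame("side")[110:230,270:420,::-1]
cv2.imwrite("pics/d1.png",cv2.resize(b,None,fx=4,fy=4,interpolation=2))
E
```

```text
(array([-89.96399117,   5.26291527, 186.16358318]), np.float64(0.13331437095857268)) [ 0.17527577  0.38487962 -0.32702187]
[356.32143315 171.05846484]
```

View pics/d1.png

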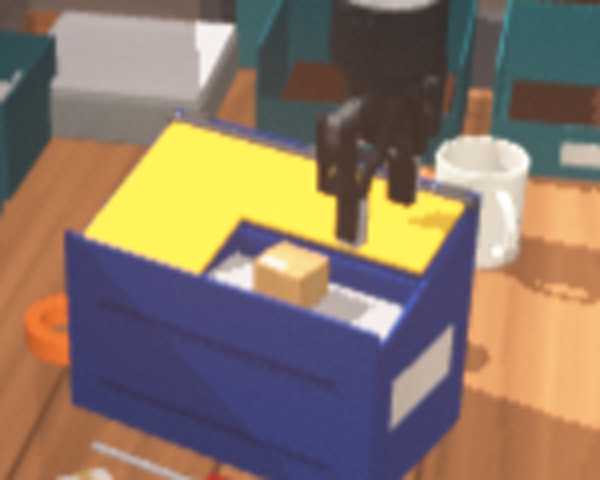

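The finger tip is at side pixel (357,171), as predicted, and it clears the carton's rear side. I'll press down now.

Request:
servo_tool(
  linear=[
    [0,-1,8],
    [0,-1,16],
    [0,-1,24],
    [0,-1,32],
    [0,-1,40],
    [0,-1,46],
    [0,-1,46],
    [0,-1,46],
  ],
  rot=[
    [0,0,0],
    [0,0,0],
    [0,0,0],
    [0,0,0],
    [0,0,0],
    [0,0,0],
    [0,0,0],
    [0,0,0],
  ],
  fingers=[77,77,77,77,77,77,77,77],
)

```text
time: 3.42
ee_pos: [0.4583, -0.0582, 0.141]
orientation: [0.19, 0.982, 0.001, 0.002]
contact_force: [3.8, 4.6, 2.9]
gripper_width: 0.0657
gripper_force: 3.2
```

```bash
python3 - <<'E'
from rel import *
print(inbox(),get_state()["contact_force"])
a=grab_frame("top")[150:290,310:430,::-1];b=grab_frame("side")[110:230,270:400,::-1]
o=np.zeros((500,800,3),np.uint8)
A=cv2.resize(a,(360,420),interpolation=2);B=cv2.resize(b,(440,406),interpolation=2);o[:420,:360]=A;o[:406,360:]=B
cv2.imwrite("pics/d2.png",o)
E
```

```text
(array([-87.91925956,   5.17954224, 140.99502272]), np.float64(0.05721684318224618)) [3.79638939 4.64858931 2.91102221]
```

View pics/d2.png

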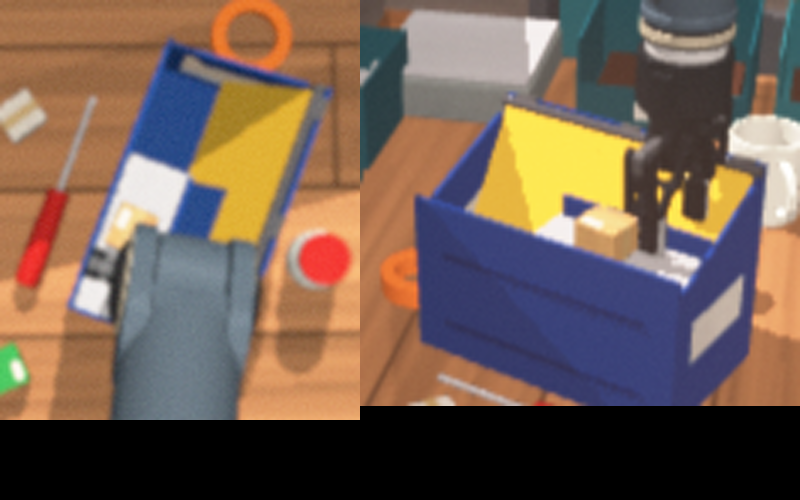

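```bash
python3 - <<'E'
from rel import *
for q in (.5,.6,.7,.8,.9):
    p=.365+q; print(q,[proj("top",b2w([x/1000,-.065+.139*np.cos(p),.19-.139*np.sin(p)])).round(1).tolist() for x in (22,124)])
E
```

```text
0.5 [[367.5, 207.6], [380.2, 174.4]]
0.6 [[370.9, 209.2], [383.5, 176.2]]
0.7 [[374.5, 210.9], [387.0, 178.0]]
0.8 [[378.4, 212.6], [390.8, 179.9]]
0.9 [[382.4, 214.4], [394.8, 181.7]]
```

The flap is open about 0.65 rad (wide-part corner at top (373,209)) and the carton is still standing in place. I'll press a touch deeper, then push.

Request:
servo_tool(
  linear=[
    [0,-1,2],
    [0,-2,3],
    [-4,-2,3],
    [-8,-2,3],
    [-11,-2,3],
    [-14,-2,3],
    [-18,-2,3],
    [-22,-2,3],
    [-26,-2,3],
    [-30,-2,3],
    [-34,-2,3],
    [-38,-2,3],
  ],
  rot=[
    [0,0,0],
    [0,0,0],
    [0,0,0],
    [0,0,0],
    [0,0,0],
    [0,0,0],
    [0,0,0],
    [0,0,0],
    [0,0,0],
    [0,0,0],
    [0,0,0],
    [0,0,0],
  ],
  fingers=[77,77,77,77,77,77,77,77,77,77,77,77],
)

```text
time: 4.52
ee_pos: [0.49, -0.0705, 0.1374]
orientation: [0.189, 0.982, 0.003, -0.002]
contact_force: [-2.0, 11.6, 7.7]
gripper_width: 0.0656
gripper_force: 3.7
```

```bash
python3 - <<'E'
from rel import *
print(inbox(),get_state()["contact_force"])
a=grab_frame("top")[150:290,310:430,::-1];b=grab_frame("side")[110:230,270:400,::-1]
o=np.zeros((500,800,3),np.uint8)
A=cv2.resize(a,(360,420),interpolation=2);B=cv2.resize(b,(440,406),interpolation=2);o[:420,:360]=A;o[:406,360:]=B
cv2.imwrite("pics/d3.png",o)
E
```

```text
(array([-53.86705771,   5.62302559, 137.40405212]), np.float64(0.15119577163673625)) [-2.00102157 11.61056101  7.74924371]
```

View pics/d3.png

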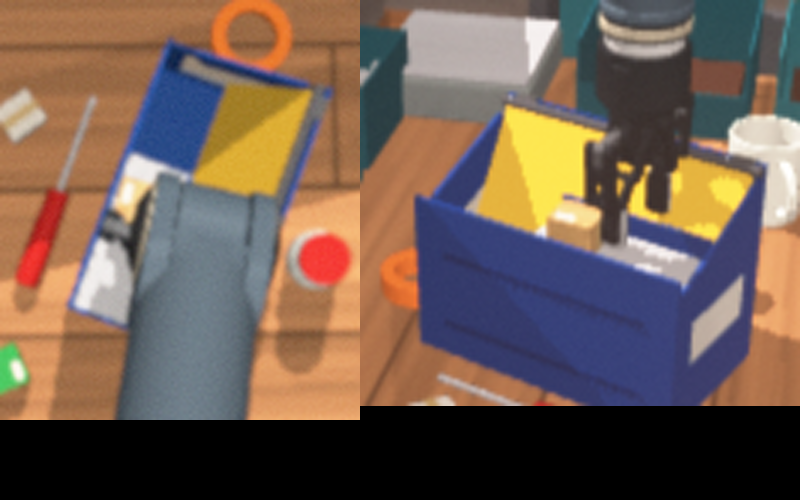

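The carton slid straight (side crop (575,228)) and the flap is still wide open. I'll keep pushing.

Request:
servo_tool(
  linear=[
    [-4,-1,0],
    [-8,-1,0],
    [-12,-1,0],
    [-16,-1,0],
    [-20,-1,0],
    [-24,-1,0],
    [-28,-1,0],
    [-32,-1,0],
    [-36,-1,0],
    [-40,-1,0],
    [-44,-1,0],
    [-48,-1,0],
  ],
  rot=[
    [0,0,0],
    [0,0,0],
    [0,0,0],
    [0,0,0],
    [0,0,0],
    [0,0,0],
    [0,0,0],
    [0,0,0],
    [0,0,0],
    [0,0,0],
    [0,0,0],
    [0,0,0],
  ],
  fingers=[77,77,77,77,77,77,77,77,77,77,77,77],
)

```text
time: 5.62
ee_pos: [0.5344, -0.0879, 0.1375]
orientation: [0.188, 0.982, 0.004, -0.002]
contact_force: [-1.9, 14.1, 8.0]
gripper_width: 0.0659
gripper_force: 4.0
```

```bash
python3 - <<'E'
from rel import *
print(inbox(),get_state()["contact_force"])
a=grab_frame("top")[150:290,310:430,::-1];b=grab_frame("side")[110:230,270:400,::-1]
o=np.zeros((500,800,3),np.uint8)
A=cv2.resize(a,(360,420),interpolation=2);B=cv2.resize(b,(440,406),interpolation=2);o[:420,:360]=A;o[:406,360:]=B
cv2.imwrite("pics/d4.png",o)
E
```

```text
(array([ -6.16832977,   6.00179665, 137.4961206 ]), np.float64(0.21176068084518818)) [-1.88012504 14.09645553  7.991952  ]
```

View pics/d4.png

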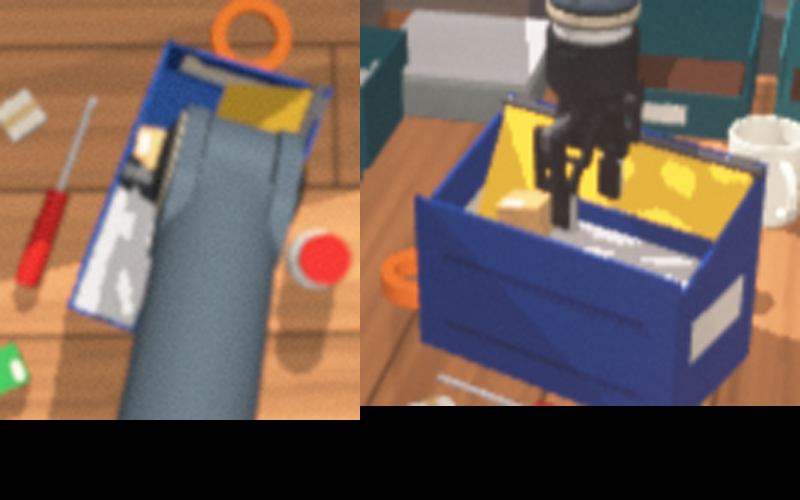

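The carton (side crop (523,208)) is at the shelf's end and about to tip. I'll keep pushing, more gently.

Request:
servo_tool(
  linear=[
    [-3,0,0],
    [-6,0,0],
    [-9,0,0],
    [-12,0,0],
    [-15,0,0],
    [-18,0,0],
    [-21,0,0],
    [-23,0,0],
    [-23,0,0],
    [-23,0,0],
    [-23,0,0],
    [-23,0,0],
  ],
  rot=[
    [0,0,0],
    [0,0,0],
    [0,0,0],
    [0,0,0],
    [0,0,0],
    [0,0,0],
    [0,0,0],
    [0,0,0],
    [0,0,0],
    [0,0,0],
    [0,0,0],
    [0,0,0],
  ],
  fingers=[77,77,77,77,77,77,77,77,77,77,77,77],
)

```text
time: 6.72
ee_pos: [0.5573, -0.0969, 0.1376]
orientation: [0.188, 0.982, 0.004, -0.0]
contact_force: [1.8, 11.2, 4.6]
gripper_width: 0.0655
gripper_force: 3.2
```

```bash
python3 - <<'E'
from rel import *
print(inbox(),get_state()["contact_force"])
a=grab_frame("top")[150:290,310:430,::-1];b=grab_frame("side")[110:230,270:400,::-1]
o=np.zeros((500,800,3),np.uint8)
A=cv2.resize(a,(360,420),interpolation=2);B=cv2.resize(b,(440,406),interpolation=2);o[:420,:360]=A;o[:406,360:]=B
cv2.imwrite("pics/d5.png",o)
E
```

```text
(array([ 18.40510761,   6.24039057, 137.59624205]), np.float64(0.24255920319129132)) [ 1.82760804 11.21197361  4.62980148]
```

View pics/d5.png

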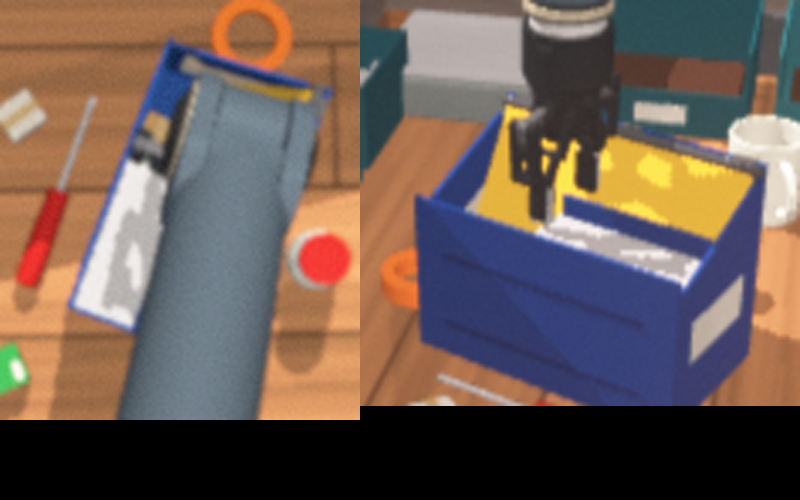

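```bash
python3 - <<'E'
from rel import *
for n in range(1):
    im=grab_frame("top")[:,:,::-1].copy(); h=cv2.cvtColor(im,cv2.COLOR_BGR2HSV)
    m=cv2.inRange(h,(10,60,70),(24,200,255)); k=np.zeros_like(m);k[182:205,350:368]=255; m&=k
    c=max(cv2.findContours(m,0,2)[0],key=cv2.contourArea); r=cv2.boundingRect(c); print(r,cv2.contourArea(c))
    M=cv2.moments(c); p=(M["m10"]/M["m00"],M["m01"]/M["m00"])
    for z in (.036,.08,.12,.16): print(z,w2b(onz("top",p,z))*1000)
c=[.055,.045]
for z in (.036,.08,.11,.13,.15): print(z,proj("side",b2w([*c,z])))
E
```

```text
(350, 182, 7, 18) 51.0
0.036 [66.07161788 86.70066161]
0.08 [60.41954538 86.39281683]
0.12 [55.28129766 86.11295793]
0.16 [50.14304993 85.83309904]
0.036 [312.52252505 203.50620823]
0.08 [312.43394428 191.15600229]
0.11 [312.37173084 182.47591769]
0.13 [312.3294058  176.56780286]
0.15 [312.28638209 170.55976789]
```

```bash
python3 - <<'E'
from rel import *
for z in (.036,.08,.12): print(z,w2b(onz("top",(361.5,191.5),z))*1000, [ (w2b(onz("top",q,z))*1000).round().tolist() for q in((355,197),(368,187))])
im=grab_frame("top")[170:215,340:385,::-1]
cv2.imwrite("pics/d6.png",cv2.resize(im,None,fx=12,fy=12,interpolation=2))
E
```

```text
0.036 [64.90355339 56.56970795] [[43.0, 69.0], [84.0, 43.0]]
0.08 [59.28892933 57.22786911] [[38.0, 69.0], [78.0, 45.0]]
0.12 [54.18472565 57.82619744] [[33.0, 69.0], [72.0, 46.0]]
```

View pics/d6.png

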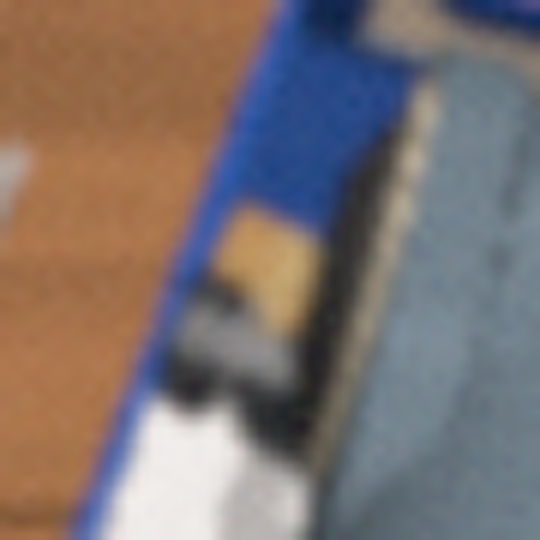

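The carton has dropped below the wall: no brown shows in the side view, and from above it appears in the opening at about (362,190). I'll back off along the shelf with the flap still held and check its height by numbers.

Request:
servo_tool(
  linear=[
    [8,0,0],
    [16,0,0],
    [24,0,0],
    [32,0,0],
    [40,0,0],
    [48,0,0],
    [56,0,0],
    [60,0,0],
    [60,0,0],
  ],
  rot=[
    [0,0,0],
    [0,0,0],
    [0,0,0],
    [0,0,0],
    [0,0,0],
    [0,0,0],
    [0,0,0],
    [0,0,0],
    [0,0,0],
  ],
  fingers=[77,77,77,77,77,77,77,77,77],
)

```text
time: 7.67
ee_pos: [0.5046, -0.0778, 0.1396]
orientation: [0.188, 0.982, 0.002, 0.005]
contact_force: [4.5, 7.5, 7.3]
gripper_width: 0.066
gripper_force: 3.2
```

```bash
python3 - <<'E'
from rel import *
print(inbox(),get_state()["contact_force"])
im=grab_frame("top")[:,:,::-1].copy(); h=cv2.cvtColor(im,cv2.COLOR_BGR2HSV)
k=np.zeros(h.shape[:2],np.uint8)
cv2.fillConvexPoly(k,np.int32([proj("top",b2w(np.array(q)/1e3)) for q in [[22,5,140],[120,5,140],[120,68,145],[22,68,145]]]),255)
m=cv2.inRange(h,(8,50,60),(28,255,255))&k
for c in cv2.findContours(m,0,2)[0]:
    if cv2.contourArea(c)<15: continue
    r=cv2.minAreaRect(c); print(np.round(r[0],1),np.round(r[1],1),r[2],cv2.contourArea(c),cv2.mean(h,cv2.drawContours(np.zeros_like(m),[c],0,255,-1)))
    for z in(.04,.09,.15): print(z,w2b(onz("top",r[0],z))*1000,[(w2b(onz("top",q,z))*1000).round().tolist() for q in cv2.boxPoints(r)])
x=grab_frame("side"); cv2.imwrite("pics/s.png",x[:,:,::-1])
E
```

```text
(array([-37.6535868 ,   4.26283411, 139.57475247]), np.float64(0.21226773309913938)) [4.4712503  7.49641468 7.34167617]
[362.1 195.8] [11.6 13.9] 26.56505012512207 140.5 (16.456790123456788, 112.36419753086419, 182.51234567901233, 0.0)
0.04 [53.1777242  50.45676034] [[34.0, 69.0], [75.0, 65.0], [72.0, 32.0], [31.0, 35.0]]
0.09 [47.20726491 51.43021549] [[29.0, 70.0], [68.0, 66.0], [65.0, 33.0], [26.0, 37.0]]
0.15 [40.04271375 52.59836167] [[23.0, 70.0], [60.0, 66.0], [57.0, 35.0], [20.0, 39.0]]
[379.1 188.9] [ 7.2 30.4] 21.250505447387695 22.0 (18.421052631578945, 121.49122807017544, 145.68421052631578, 0.0)
0.04 [90.38577651 11.20076048] [[45.0, 22.0], [136.0, 22.0], [136.0, 0.0], [45.0, 1.0]]
0.09 [83.05578715 13.60857482] [[40.0, 24.0], [127.0, 24.0], [127.0, 3.0], [40.0, 4.0]]
0.15 [74.25979993 16.49795203] [[33.0, 26.0], [116.0, 26.0], [116.0, 6.0], [33.0, 7.0]]
```

At floor height the blob measures about 41 by 33 mm and is fully in the opening, so the carton lies on the box floor. I'll lift straight up.

Request:
servo_tool(
  linear=[
    [0,0,-6],
    [0,0,-14],
    [0,0,-22],
    [0,0,-30],
    [0,0,-38],
    [0,0,-46],
    [0,0,-56],
    [0,0,-70],
    [0,0,-90],
    [0,0,-110],
    [0,0,-120],
    [0,0,-120],
  ],
  rot=[
    [0,0,0],
    [0,0,0],
    [0,0,0],
    [0,0,0],
    [0,0,0],
    [0,0,0],
    [0,0,0],
    [0,0,0],
    [0,0,0],
    [0,0,0],
    [0,0,0],
    [0,0,0],
  ],
  fingers=[77,77,77,77,77,77,77,77,77,77,77,77],
)

```text
time: 8.77
ee_pos: [0.5014, -0.0814, 0.2596]
orientation: [0.191, 0.982, 0.0, 0.002]
contact_force: [-0.2, -0.3, 0.1]
gripper_width: 0.0657
gripper_force: 0.0
```

Request:
servo_tool(
  linear=[
    [10,30,0],
    [20,60,0],
    [30,90,0],
    [40,120,0],
    [50,150,0],
    [60,180,0],
    [60,180,0],
    [60,180,0],
    [60,180,0],
  ],
  rot=[
    [0,0,0],
    [0,0,0],
    [0,0,0],
    [0,0,0],
    [0,0,0],
    [0,0,0],
    [0,0,0],
    [0,0,0],
    [0,0,0],
  ],
  fingers=[77,77,77,77,77,77,77,77,77],
)

```text
time: 9.52
ee_pos: [0.5113, 0.1078, 0.2562]
orientation: [0.191, 0.982, -0.001, -0.001]
contact_force: [-0.1, -0.1, 0.0]
gripper_width: 0.0658
gripper_force: 0.0
```

```bash
python3 - <<'E'
from rel import *
print(get_state()["contact_force"],get_state()["time"])
im=grab_frame("top")[:,:,::-1].copy();h=cv2.cvtColor(im,cv2.COLOR_BGR2HSV)
m=cv2.inRange(h,(22,150,120),(33,255,255));m[:155]=0;m[280:]=0;m[:,:325]=0;m[:,425:]=0
c=max(cv2.findContours(m,0,2)[0],key=cv2.contourArea)
print(cv2.approxPolyDP(c,2.5,True)[:,0].tolist(),cv2.contourArea(c))
E
```

```text
[-8.24747704e-02 -7.53185368e-02  9.03096560e-05] 9.5167
[[368, 168], [356, 200], [378, 209], [359, 258], [381, 267], [413, 180]] 2974.5
```

The flap's outline is back at its starting corners, so it has shut, and the robot touches nothing.

```bash
python3 -c "
from station import hand_in
print(hand_in())"
```

```text
the job is handed in; nothing more can be done
None
```

The carton was pushed off the shelf into the box with the flap held open, the flap swung shut afterwards, the arm is clear, and the job is handed in (no verdict was returned).

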